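# Push open the touch-latch shoe-care cupboard

### The job

Press the blue cupboard's door in at its free, right-hand edge with the fingertips so that the touch latch lets go and the door springs ajar, then push the door wide open, until it stands about square out from the cupboard. Do not pinch the door panel, leave the white cupboard shut, do not lift or shift the things standing around, and finish clear of everything.

Things in the scene. Friction and masses are not known exactly. Their poses are not given: they have to be found in the camera images.
- blue_cupboard: Blue cupboard without handles, fixed: 160 mm deep (x), 190 wide (y), 200 tall. Origin: centre of its underside; its -x axis points out of the front, towards the robot; +y is left seen from the robot. One upright door covers the front, hinged on the left (+y), free edge on the right (-y). The like white cupboard stands to its left or right; both may be slightly turned.
- blue_door (a joint): Blue door's angle, rad: 0 shut and latched, positive as the free edge swings out towards the robot, end stop 1.75; stop at -0.033 when pressed in. 190 mm wide, 16 thick, 3 to 203 mm above the worktop. Once tripped, a spring (about 2 N at the free edge) follows the receding finger and leaves the door ajar at about 0.5 rad (edge 90 mm out); past that it moves freely, stays where left.
- blue_press (a point): Grey dot on the blue door's outer face, the place to press: 18 mm from the free edge, 158 mm above the worktop, 45 mm below the door's top. Moves with the door; axes as the cupboard's when shut. Pressed in 4 to 6 mm here (3 to 5 N; hard stop at 6 mm) the catch trips for good: it does not latch again.
- blue_hinge (a point): Point on the blue door's upright hinge line, in the plane of the door's back face, 200 mm above the worktop. At door angle a the back lies from here along (-sin a, -cos a) in the cupboard's x, y, 190 mm long. Shut, the back stands 6 mm before the cupboard body.
- white_cupboard: White painted cupboard, same size, build and axes as the blue one; to be left shut.
- white_door (a joint): Door of the white cupboard, same meaning as blue_door; has the same touch latch.
- detergent: Loose white and blue bottle, 68 mm diameter, 170 mm tall, standing to the left of the cupboards; origin at the centre of its underside.
- polish_tin: Loose round red tin, 72 mm diameter, 26 mm tall, lying to the right of the cupboards; origin at the centre of its underside.
- shoe_brush: Loose wooden brush with black bristles down, 150 mm long (its x axis), 45 mm wide, 38 mm tall, lying to the right and nearer the robot; origin at the centre of its underside.

How it is judged:
On the way, in this order (a step that is already met when the one before it is completed fails the run):
1. the fingers press the blue door in at its outer face (value of joint blue_door below -0.006 rad and contact force between the fingers and blue_door_c2 above 0.5 N).
2. the catch has let go and the blue door stands ajar (value of joint blue_door above 0.25 rad), for 0.1 s.
3. the blue door is pushed wide open (value of joint blue_door above 1.25 rad), for 0.1 s.
At the end, for the whole second after the job is handed in: The blue door stands at rest at more than 1.25 rad (72 degrees) open, the white door is shut (under 0.03 rad), and the bottle, tin and brush are within 30 mm of where they stood (value of joint blue_door above 1.25 rad and velocity of joint blue_door between -0.05 and 0.05 rad/s and value of joint white_door below 0.03 rad and distance of each of detergent, polish_tin, shoe_brush from where it was at the start of the episode below 0.03 m); the robot touches nothing.
It fails at once if the white door springs open (value of joint white_door above 0.06 rad).
It fails at once if the blue door is pinched between the fingers (outer and inner skin gripped at once) (contact force between the fingers and blue_door_c2 above 3 N and contact force between the fingers and blue_door_c3 above 3 N).
It fails at once if the bottle is lifted, shifted by more than 30 mm or tipped (distance of detergent from where it was at the start of the episode above 0.03 m or angle between detergent's own z axis and vertical above 0.4 rad).
It fails at once if the tin is lifted or shifted by more than 30 mm (distance of polish_tin from where it was at the start of the episode above 0.03 m).
It fails at once if the brush is lifted or shifted by more than 30 mm (distance of shoe_brush from where it was at the start of the episode above 0.03 m).
It also fails if it takes over 50 s, if anything falls off the work surface, if the arm or the gripper's body presses on something with over 40 N, if the wrist force passes 120 N, or if a joint passes its speed limit or range.

### The arm

A 6-joint arm with a two-finger parallel gripper is mounted at the origin on the work surface. World frame = base frame: x ahead of the robot, y to its left, z up, the work surface at z = 0. Lengths are in m, angles in rad, forces in N, time in s.
With the tool pointing down it reaches from about 0.375 to 0.975 m from the base axis. Payload 3.8 kg.
Tool frame: the origin (TCP) lies midway between the tips of the shut fingers; the grasp point (between the pads) lies 19 mm behind it; x points along the fingers, z is the direction in which the jaws open and shut, and the axes are right-handed (so a half turn about x gives the same grasp; the last joint's range is limited). The gripper opens to 88 mm and grips with 3 to 60 N. Pads are 18 mm wide; open, the fingers measure 123 mm over their backs; the gripper's body (75 mm by 187 mm) begins 45 mm behind the grasp point.
Start: joints at [-1.195, 0.264, 1.604, -0, 1.274, -0.037], TCP at [0.271, -0.618, 0.239] pointing down, gripper open.
Joint ranges: [-2.63, 2.63], [-0.94, 2.18], [0.31, 2.57], [-1.31, 4.45], [0, 2.66], [-2.55, 2.55]. Speed limits (rad/s): [2.57, 2.57, 3.14, 3.14, 3.14, 3.14].

### API

Orientations are given as a unit quaternion [w, x, y, z].
In Python, from bench import manip gives the robot as it stands. The module is installed in compiled form; this text tells all that it offers.
- The arm moves only by the tool apply_moves, never from a script. Its argument "motion" is a list of rows, each a list of 7 numbers: the opening, from 0 (shut) to 1 (fully open), then the shift along the tool's x, y, z in mm, then the turn, a rotation vector about the tool's x, y, z in degrees. In form: [[gripper, dx, dy, dz, ax, ay, az], ...]. A call has 1 to 10 rows; each row shifts and turns the pose as measured when the row begins, along the tool's axes as they then stand; what a row does not reach is not made up. A row lasts 1/10 s, in which the tool goes at most 50 mm and 8.59 degrees, less where a joint would pass 70% of its speed; a pose out of reach is approached as far as the arm can. A call with a gripper value outside its range is refused whole. The fingers move at their own pace and stop on an object; "newtons" is the grip in N (left out, the last holds). Time passes only in rows, so rows that do not move let the fingers close. It gives the time, the measured TCP pose, the force and the opening at its end, in the units of the state.
- manip.get_state(): the state, without advancing time (a new reading comes with each control period).
- manip.read_camera(name): name is "scene" or "side" or "wrist"; returns a dict with "pixels" (400x640x3 uint8, blue, green, red), "camera_matrix" (3x3 intrinsics, pixels), "eye" and "orientation" of the camera in the world. Camera axes: x right, y up, looking along -z (the intrinsics and any distortion apply to the point x, -y, -z); pixel columns grow to the right and rows downward; lengths in m; the calibration is good to about 2 mm. A picture is of the moment at which its call begins. There is no depth.
- manip.sign_off(): hands the job in, once; it reports no verdict.
The state is a dict: "t": time; "qpos": joint angles; "joint_velocities": joint speeds; "joint_efforts": joint torques, N m; "ee_pos": TCP position; "tool_rot": TCP orientation; "force": force on the tool from outside, world axes, zero at the start; "wrist_torque": the same for the moment, N m; "grip_width": opening from 0.0 (shut) to 1.0 (fully open).
Only numpy, scipy, OpenCV 4.12 (cv2) and the standard library are available. Lean on these libraries where they do the work, as an engineer would, in place of code of your own. Each camera call takes 0.05 s, during which the arm holds its last target. There are 200 camera calls.

## Working session

There is one attempt and no reset: what is moved stays moved. The work goes in short steps, Python scripts to look and compute and a tool call to move; the robot and the scene stay as the last step left them, time stands still between calls to the robot, and variables do not carry over. Pictures are saved under pics/ and viewed, about 8 in all and at most 12, crops included, and the job is handed in when it is done.

Besides the shell and the picture viewer there is one more tool, called as name([rows], argument=value, ...), one row to a line, values as JSON. apply_moves: Moves the arm, as the interface text tells. Its arguments: {"type":"object","properties":{"motion":{"type":"array","items":{"type":"array","items":{"type":"number"}}},"newtons":{"type":"number"}},"required":["motion"]}

```bash
mkdir -p pics; cat > h.py <<'E'
from bench import manip
import numpy as np, cv2
from scipy.spatial.transform import Rotation as R
def cam(n,f=None):
    c=manip.read_camera(n)
    if f: cv2.imwrite('pics/'+f,c['pixels'])
    return c
def q(o):
    o=np.array(o); return o if o.shape==(3,3) else R.from_quat(o[[1,2,3,0]]).as_matrix()
def ray(c,u,v):
    K=np.array(c['camera_matrix']); d=np.linalg.inv(K)@[u,v,1]; d=q(c['orientation'])@[d[0],-d[1],-d[2]]
    return np.array(c['eye']),d/np.linalg.norm(d)
def onplane(c,u,v,z):
    e,d=ray(c,u,v); return e+d*(z-e[2])/d[2]
def tri(c1,p1,c2,p2):
    e1,d1=ray(c1,*p1);e2,d2=ray(c2,*p2)
    s=np.linalg.lstsq(np.c_[d1,-d2],e2-e1,rcond=None)[0]
    a=e1+s[0]*d1;b=e2+s[1]*d2
    return (a+b)/2,np.linalg.norm(a-b)
E
python3 - <<'E'
from h import *
for n in('scene','side'):
    c=cam(n,n+'0.png'); print(n,c['eye'],c['orientation'],c['camera_matrix'],[k for k in c])
print(manip.get_state())
E
```

```text
scene [ 0.98998502 -0.11024304  1.56241437] [0.78720316 0.13011312 0.0994082  0.59455847] [[426.84266371   0.         321.66503163]
 [  0.         426.84266371 202.86279891]
 [  0.           0.           1.        ]] ['pixels', 'camera_matrix', 'eye', 'orientation']
side [0.69612336 0.31988131 1.14164803] [0.24358595 0.03657857 0.15615534 0.95652674] [[382.52521616   0.         320.63473804]
 [  0.         382.52521616 195.84159465]
 [  0.           0.           1.        ]] ['pixels', 'camera_matrix', 'eye', 'orientation']
{'t': 0.1, 'qpos': array([-1.19491199e+00,  2.64658697e-01,  1.60520371e+00, -3.84754766e-06,
        1.27370688e+00, -3.68887243e-02]), 'joint_velocities': array([-0.00050905, -0.00082479, -0.00196233, -0.00015856,  0.00166958,
       -0.00030167]), 'joint_efforts': array([ 5.26443928e-04, -5.03621185e+01, -3.58071864e+01,  7.31160957e-02,
        2.33020767e-02, -4.64611901e-05]), 'ee_pos': array([ 0.27055007, -0.61772092,  0.23754361]), 'tool_rot': array([ 0.59127987,  0.3873288 ,  0.59242224, -0.38652348]), 'force': array([-0.12475192,  0.51663048,  0.62117707]), 'wrist_torque': array([-0.00221218,  0.00621636,  0.03910641]), 'grip_width': 0.9980420468102529}
```

View pics/scene0.png

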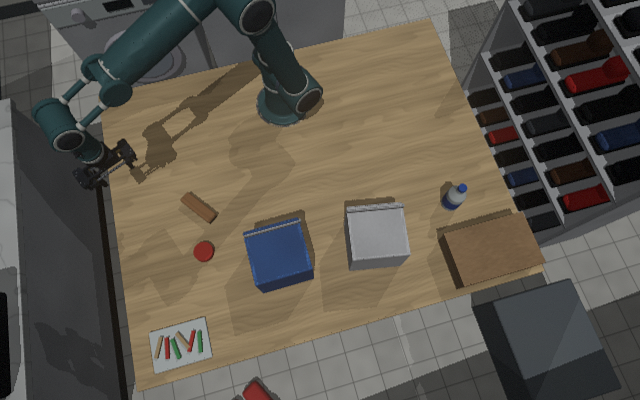

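View pics/side0.png

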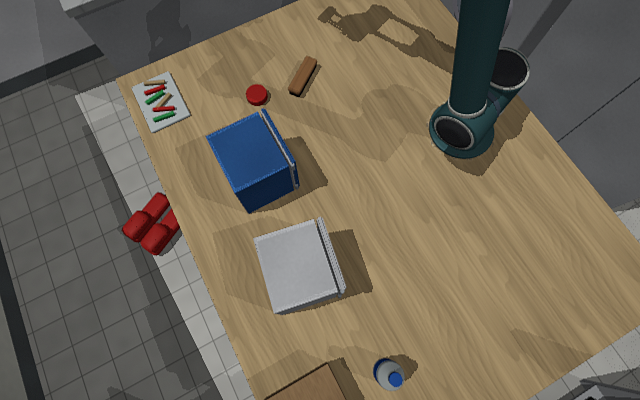

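The scene view shows the blue cupboard at about (280,255), with its door strip along (245,233)-(300,221). The white cupboard is at (377,235), the tin at (203,251), the brush at (199,207) and the bottle at (454,197). The side view has the blue door strip along (263,112)-(297,187). I'll enlarge both.

```bash
python3 - <<'E'
from h import *
a=cv2.imread('pics/scene0.png')[205:305,230:330]; b=cv2.imread('pics/side0.png')[100:220,200:310]
r=lambda i:cv2.resize(i,None,fx=4,fy=4,interpolation=cv2.INTER_CUBIC)
A=r(a);B=r(b);o=np.zeros((480,840,3),np.uint8);o[:400,:400]=A;o[:,400:840]=B
cv2.imwrite('pics/crop0.png',o[:, :800])
E
```

```text
(no output)
```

View pics/crop0.png

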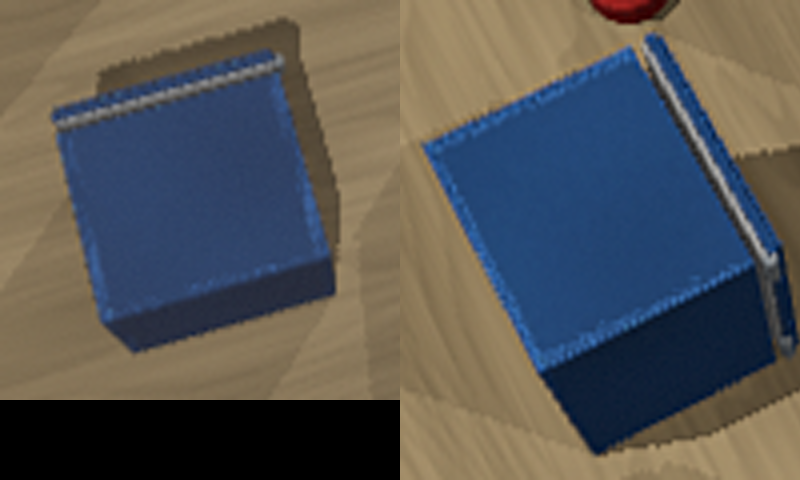

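The crop shows the door's top as two strips, a blue outer skin and a pale inner one. In scene pixels the outer edge runs (243,232)-(298.5,217.5). In side pixels it runs (264,109)-(294.5,162). The body top corners are visible too.

```bash
python3 - <<'E'
from h import *
s=manip.read_camera('scene');d=manip.read_camera('side')
S=lambda x,y:(x/4+230-.4,y/4+205-.4)
D=lambda x,y:((x-400)/4+200-.4,y/4+100-.4)
P={'doorFree':(S(52,108),D(653,34),.203),'doorHinge':(S(274,50),D(779,248),.203),
'rearR':(S(104,320),D(425,145),.2),'rearL':(S(329,250),D(543,370),.2),'frontR':(S(62,130),D(633,48),.2),'frontL':(S(279,72),D(755,262),.2)}
G={}
for k,(a,b,z) in P.items():
    t,r=tri(s,a,d,b); p1=onplane(s,*a,z);p2=onplane(d,*b,z);G[k]=(p1+p2)/2
    print(k,t.round(4),'gap',r.round(4),p1[:2].round(4),p2[:2].round(4))
e=lambda a,b:np.linalg.norm(G[a]-G[b]).round(4)
ang=lambda a,b:np.degrees(np.arctan2(*(G[b]-G[a])[1::-1])).round(2)
print('door w',e('doorFree','doorHinge'),ang('doorFree','doorHinge'),'rear w',e('rearR','rearL'),ang('rearR','rearL'),'front w',e('frontR','frontL'),ang('frontR','frontL'),'depth',e('frontR','rearR'),ang('frontR','rearR'),e('frontL','rearL'),ang('frontL','rearL'))
# white, tin, brush, bottle rough
for n,(u,v,z) in {'tin':(203.5,251,.02),'brush0':(185,198,.035),'brush1':(213,217,.035),'whitedoorR':(347,211,.203),'whitedoorL':(403,204,.203),'bottlecap':(462,187,.17)}.items(): print(n,onplane(s,u,v,z).round(3))
E
```

```text
doorFree [ 0.5694 -0.2628  0.2052] gap 0.0019 [ 0.5678 -0.2633] [ 0.57   -0.2637]
doorHinge [ 0.5685 -0.0754  0.2038] gap 0.0027 [ 0.5696 -0.0749] [ 0.5672 -0.0763]
rearR [ 0.7461 -0.2622  0.199 ] gap 0.0031 [ 0.7477 -0.2614] [ 0.7447 -0.2624]
rearL [ 0.7419 -0.0754  0.1975] gap 0.0009 [ 0.7428 -0.0753] [ 0.7414 -0.0746]
frontR [ 0.5878 -0.2596  0.2036] gap 0.0013 [ 0.5874 -0.2598] [ 0.5868 -0.2622]
frontL [ 0.5866 -0.0761  0.1987] gap 0.0027 [ 0.5883 -0.0757] [ 0.5855 -0.0762]
door w 0.1879 90.15 rear w 0.187 91.27 front w 0.185 90.06 depth 0.1592 -0.34 0.1552 0.38
tin [ 0.544 -0.438  0.02 ]
brush0 [ 0.327 -0.464  0.035]
brush1 [ 0.43  -0.377  0.035]
whitedoorR [0.594 0.088 0.203]
whitedoorL [0.622 0.276 0.203]
bottlecap [0.61  0.504 0.17 ]
```

Measured sizes are 188 mm for the door, 187 mm for the body width and 155-159 mm for the depth, so they agree with the given values. The two views agree to within 2-3 mm. The outer face is at x≈0.568, the yaw is about 0.5° and the free edge is at y≈-0.263. Next I'll work out the approach in tool axes.

```bash
cat >> h.py <<'E'
def plan(target,Zdir=None):
    s=manip.get_state(); M=q(s['tool_rot']); p=np.array(s['ee_pos'])
    print('t',s['t'],'p',p.round(4),'F',np.round(s['force'],1),'grip',round(s['grip_width'],3)); print('tool axes (cols, world)\n',M.round(3))
    print('shift tool mm',(M.T@(np.array(target)-p)*1000).round(1))
    if Zdir is not None:
        z=np.array(Zdir,float); x=np.array([0,0,-1.]); T=np.c_[x,np.cross(z,x),z]
        print('rotvec deg',np.degrees(R.from_matrix(M.T@T).as_rotvec()).round(2))
E
python3 - <<'E'
from h import *
plan([.515,-.245,.27],[0,1,0]);plan([.515,-.245,.27],[0,-1,0])
E
```

```text
t 0.2 p [ 0.2706 -0.6179  0.2379] F [-0.4  0.1 -0.2] grip 0.998
tool axes (cols, world)
 [[-0.     0.916  0.401]
 [ 0.001  0.401 -0.916]
 [-1.     0.    -0.001]]
shift tool mm [ -31.7  373.4 -243.6]
rotvec deg [-1.5635e+02 -2.0000e-02 -1.1000e-01]
t 0.2 p [ 0.2706 -0.6179  0.2379] F [-0.4  0.1 -0.2] grip 0.998
tool axes (cols, world)
 [[-0.     0.916  0.401]
 [ 0.001  0.401 -0.916]
 [-1.     0.    -0.001]]
shift tool mm [ -31.7  373.4 -243.6]
rotvec deg [ 2.365e+01 -8.000e-02  1.000e-02]
```

apply_moves([
  [0, -10, 37, -24, 0, 0, 0],
  [0, -10, 37, -24, 0, 0, 0],
  [0, -10, 37, -24, 0, 0, 0],
  [0, 0, 37, -24, 0, 0, 0],
  [0, 0, 37, -24, 0, 0, 0],
  [0, 0, 37, -24, 0, 0, 0],
  [0, 0, 37, -24, 0, 0, 0],
  [0, 0, 37, -24, 0, 0, 0],
  [0, 0, 37, -24, 0, 0, 0],
  [0, 0, 0, 0, 8, 0, 0],
], newtons=20)

```text
t: 1.2
ee_pos: [0.4954, -0.2751, 0.2665]
tool_rot: [0.561, 0.431, 0.563, -0.429]
force: [-0.3, -0.6, -0.4]
grip_width: 0.114
```

apply_moves([
  [0, 0, 0, 0, 8, 0, 0],
  [0, 0, 0, 0, 8, 0, 0],
  [0, 0, 0, 0, 0, 0, 0],
])

```text
t: 1.5
ee_pos: [0.4965, -0.2719, 0.266]
tool_rot: [0.493, 0.506, 0.496, -0.504]
force: [-0.6, -0.4, -0.7]
grip_width: 0.003
```

```bash
python3 - <<'E'
from h import *
plan([.525,-.245,.150],[0,-1,0])
E
```

```text
t 1.5 p [ 0.4965 -0.2719  0.266 ] F [-0.6 -0.4 -0.7] grip 0.003
tool axes (cols, world)
 [[-0.001  1.    -0.021]
 [ 0.005 -0.021 -1.   ]
 [-1.    -0.001 -0.005]]
shift tool mm [116.1  28.  -27. ]
rotvec deg [-1.23 -0.28  0.07]
```

apply_moves([
  [0, 0, 10, -27, -1.2, 0, 0],
  [0, 40, 5, 0, 0, 0, 0],
  [0, 40, 0, 0, 0, 0, 0],
  [0, 36, 0, 0, 0, 0, 0],
  [0, 0, 0, 0, 0, 0, 0],
])

```text
t: 2.0
ee_pos: [0.5141, -0.2452, 0.1495]
tool_rot: [0.505, 0.497, 0.504, -0.494]
force: [-0.8, 0.1, -0.6]
grip_width: 0.007
```

```bash
python3 - <<'E'
from h import *
plan([.555,-.245,.150],[0,-1,0])
a=cam('scene')['pixels'][185:285,210:310]; b=cam('side')['pixels'][60:180,220:340]
r=lambda i:cv2.resize(i,None,fx=4,fy=4,interpolation=cv2.INTER_CUBIC)
o=np.zeros((480,880,3),np.uint8);o[:400,:400]=r(a);o[:,400:]=r(b);cv2.imwrite('pics/c1.png',o[:,:800])
E
```

```text
t 2.0 p [ 0.5141 -0.2452  0.1495] F [-0.8  0.1 -0.6] grip 0.007
tool axes (cols, world)
 [[ 0.004  1.     0.017]
 [ 0.002  0.017 -1.   ]
 [-1.     0.004 -0.002]]
shift tool mm [-0.3 40.9  0.5]
rotvec deg [ 0.98 -0.11 -0.25]
```

View pics/c1.png

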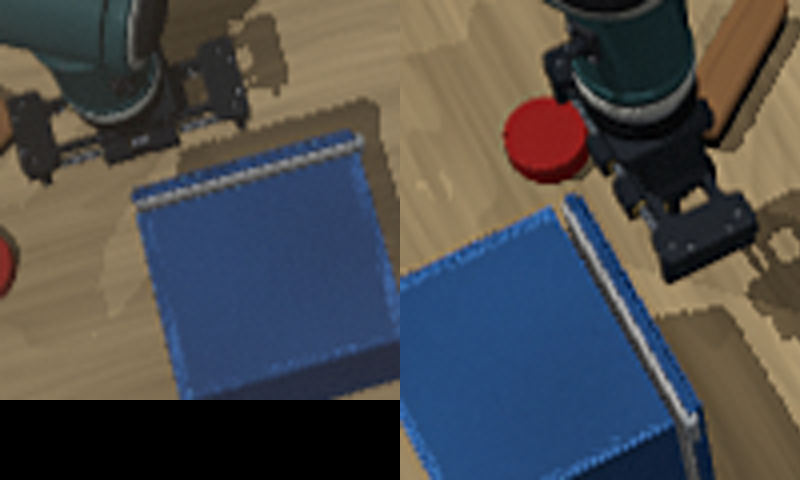

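The door strip is still shut. The closed fingers stand in front of its free-edge end, and nothing is touching.

apply_moves([
  [0, 0, 16, 0, 0.5, 0, 0],
  [0, 0, 14, 0, 0, 0, 0],
  [0, 0, 2, 0, 0, 0, 0],
  [0, 0, 2, 0, 0, 0, 0],
  [0, 0, 2, 0, 0, 0, 0],
])

```text
t: 2.6
ee_pos: [0.5574, -0.2499, 0.1646]
tool_rot: [0.509, 0.5, 0.496, -0.495]
force: [-3.8, -1.0, -2.7]
grip_width: 0.007
```

```bash
python3 - <<'E'
from h import *
plan([.565,-.245,.150],[0,-1,0])
s=manip.get_state();print(s['qpos'],s['joint_velocities'].round(3),s['wrist_torque'])
a=cam('scene')['pixels'][185:285,210:310]; b=cam('side')['pixels'][60:180,220:340]
r=lambda i:cv2.resize(i,None,fx=4,fy=4,interpolation=cv2.INTER_CUBIC)
o=np.zeros((480,880,3),np.uint8);o[:400,:400]=r(a);o[:,400:]=r(b);cv2.imwrite('pics/c2.png',o[:,:800])
plan([.565,-.245,.150],[0,-1,0])
E
```

```text
t 2.6 p [ 0.5574 -0.2499  0.1646] F [-3.8 -1.  -2.7] grip 0.007
tool axes (cols, world)
 [[ 0.019  1.     0.01 ]
 [-0.008  0.01  -1.   ]
 [-1.     0.019  0.008]]
shift tool mm [14.7  7.4 -5. ]
rotvec deg [ 0.59  0.46 -1.1 ]
[-4.63068840e-01  1.87106834e-01  1.83857969e+00  1.64253347e-03
  1.09507756e+00  1.09670519e+00] [ 0.013  0.032 -0.039 -0.011  0.027  0.009] [-0.09632305  0.68766616  0.031008  ]
t 2.7 p [ 0.5577 -0.2499  0.1645] F [-2.7 -1.1  0.3] grip 0.005
tool axes (cols, world)
 [[ 0.02   1.     0.01 ]
 [-0.008  0.01  -1.   ]
 [-1.     0.02   0.008]]
shift tool mm [14.6  7.  -5. ]
rotvec deg [ 0.57  0.47 -1.16]
```

View pics/c2.png

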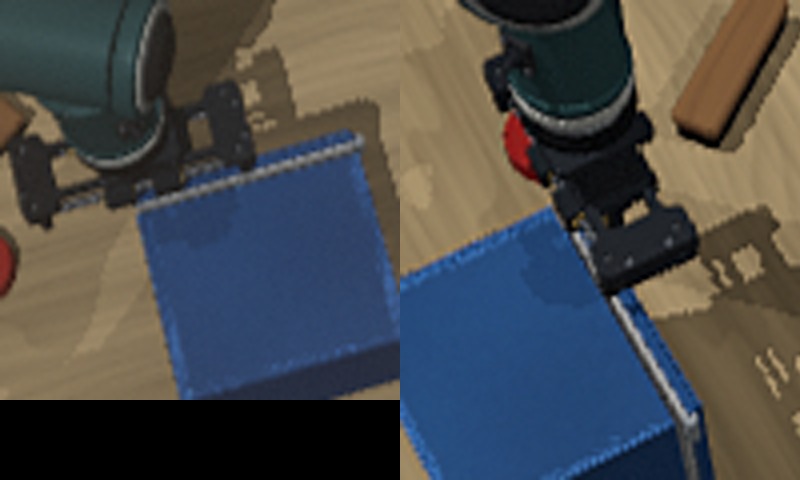

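The fingers are touching the door front (about 3 N), slightly high at z=0.164, and the door is still shut. I'll press on in small steps.

apply_moves([
  [0, 2, 3, 0, 0, 0, 0],
  [0, 2, 3, 0, 0, 0, 0],
])

```text
t: 2.9
ee_pos: [0.5609, -0.2502, 0.1622]
tool_rot: [0.508, 0.499, 0.497, -0.496]
force: [-19.2, 0.7, 16.3]
grip_width: 0.004
```

19 N means it is at the hard stop, so the catch should have tripped. I'll retreat slowly along -x.

apply_moves([
  [0, 0, -3, 0, 0, 0, 0],
  [0, 0, -6, 0, 0, 0, 0],
  [0, 0, -10, 0, 0, 0, 0],
  [0, 0, -12, 0, 0, 0, 0],
  [0, 0, -12, 0, 0, 0, 0],
  [0, 0, -12, 0, 0, 0, 0],
  [0, 0, -12, 0, 0, 0, 0],
  [0, 0, -12, 0, 0, 0, 0],
  [0, 0, -12, 0, 0, 0, 0],
  [0, 0, -12, 0, 0, 0, 0],
])

```text
t: 3.9
ee_pos: [0.452, -0.2513, 0.1611]
tool_rot: [0.51, 0.5, 0.495, -0.495]
force: [1.0, 0.7, -0.1]
grip_width: 0.006
```

apply_moves([
  [0, 0, -15, 0, 0, 0, 0],
  [0, 0, -15, 0, 0, 0, 0],
  [0, 0, -10, 0, 0, 0, 0],
  [0, 0, 0, 0, 0, 0, 0],
])

```text
t: 4.3
ee_pos: [0.4066, -0.2516, 0.1601]
tool_rot: [0.51, 0.5, 0.495, -0.495]
force: [-0.1, 0.2, -0.1]
grip_width: 0.007
```

```bash
python3 - <<'E'
from h import *
plan([.41,-.31,.27],[0,-1,0])
a=cam('scene')['pixels'][165:285,200:300]; b=cam('side')['pixels'][80:200,220:340]
r=lambda i:cv2.resize(i,None,fx=4,fy=4,interpolation=cv2.INTER_CUBIC)
o=np.zeros((480,880,3),np.uint8);o[:,:400]=r(a);o[:,400:]=r(b);cv2.imwrite('pics/c3.png',o[:,:800])
E
```

```text
t 4.3 p [ 0.4066 -0.2516  0.1601] F [-0.1  0.2 -0.1] grip 0.007
tool axes (cols, world)
 [[ 0.021  1.     0.009]
 [-0.009  0.009 -1.   ]
 [-1.     0.02   0.01 ]]
shift tool mm [-109.3    5.1   59.5]
rotvec deg [ 0.51  0.55 -1.17]
```

View pics/c3.png

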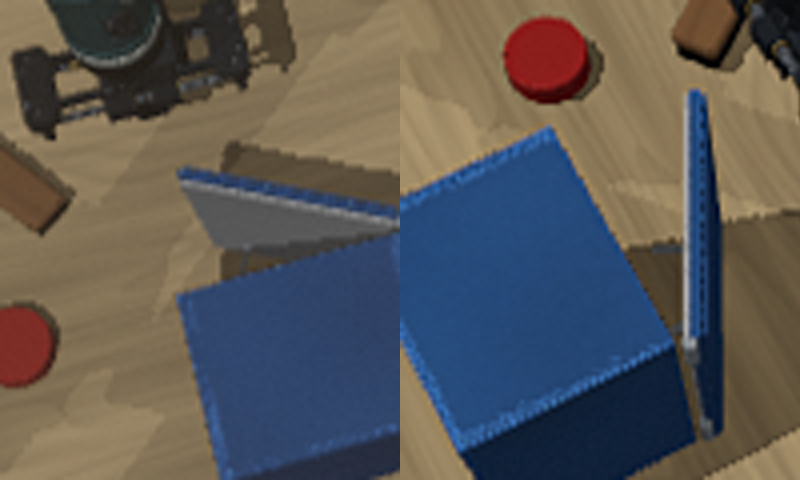

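The blue door is ajar. Its free edge is at about (245,207) in the scene view, near world (0.48,-0.245), and the gripper is clear in front. Now I'll go round the right side of the edge.

apply_moves([
  [0, -5, 0, 30, 0, 0, 0],
  [0, -5, 0, 30, 0, 0, 0],
  [0, 0, 30, 5, 0, 0, 0],
  [0, 0, 35, 0, 0, 0, -1],
  [0, 0, 35, 0, 0, 0, 0],
  [0, 0, 25, 0, 0, 0, 0],
  [0, 0, 5, 0, 0, 0, 0],
  [0, 0, 0, 0, 0, 0, 0],
])

```text
t: 5.2
ee_pos: [0.5476, -0.3194, 0.1728]
tool_rot: [0.507, 0.496, 0.498, -0.499]
force: [0.3, -0.5, -0.3]
grip_width: 0.007
```

```bash
python3 - <<'E'
from h import *
plan([.545,-.225,.165],[0,-1,0])
E
```

```text
t 5.2 p [ 0.5476 -0.3194  0.1728] F [ 0.3 -0.5 -0.3] grip 0.007
tool axes (cols, world)
 [[ 0.007  1.     0.01 ]
 [-0.012  0.01  -1.   ]
 [-1.     0.007  0.012]]
shift tool mm [  6.7  -1.7 -94.5]
rotvec deg [ 0.56  0.67 -0.41]
```

apply_moves([
  [0, 4, -2, -30, 0.5, 0.6, 0],
  [0, 3, 0, -35, 0, 0, 0],
  [0, 0, 0, -25, 0, 0, 0],
  [0, 0, -10, -4, 0, 0, 0],
  [0, 0, -10, -4, 0, 0, 0],
  [0, 0, -10, -5, 0, 0, 0],
  [0, 0, -8, -5, 0, 0, 0],
  [0, 0, 0, 0, 0, 0, 0],
])

```text
t: 6.0
ee_pos: [0.4989, -0.2109, 0.1643]
tool_rot: [0.501, 0.502, 0.497, -0.5]
force: [-0.6, 0.4, 0.1]
grip_width: 0.002
```

```bash
python3 - <<'E'
from h import *
plan([.49,-.193,.165],[0,-1,0])
a=cam('scene')['pixels'][165:285,200:300]; b=cam('side')['pixels'][80:200,220:340]
r=lambda i:cv2.resize(i,None,fx=4,fy=4,interpolation=cv2.INTER_CUBIC)
o=np.zeros((480,880,3),np.uint8);o[:,:400]=r(a);o[:,400:]=r(b);cv2.imwrite('pics/c4.png',o[:,:800])
E
```

```text
t 6.0 p [ 0.4989 -0.2109  0.1643] F [-0.6  0.4  0.1] grip 0.002
tool axes (cols, world)
 [[ 0.005  1.    -0.004]
 [-0.002 -0.004 -1.   ]
 [-1.     0.005  0.002]]
shift tool mm [ -0.8  -9.  -17.8]
rotvec deg [-0.21  0.13 -0.31]
```

View pics/c4.png

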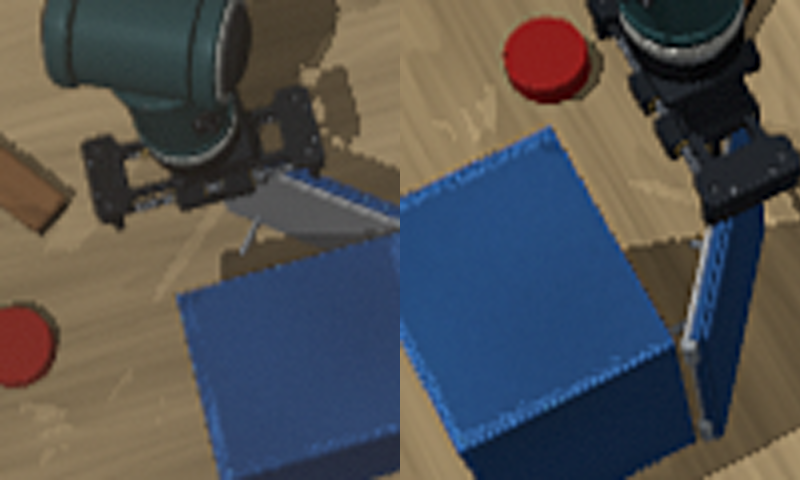

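The fingers are behind the door and it is opening, now at about 0.7 rad. I'll carry on along the arc, slowing at the end.

apply_moves([
  [0, 0, -7, -9, 0, 0, 0],
  [0, 0, -8, -10, 0, 0, 0],
  [0, 0, -7, -10, 0, 0, 0],
  [0, 0, -7, -10, 0, 0, 0],
  [0, 0, -7, -10, 0, 0, 0],
  [0, 0, -6, -12, 0, 0, 0],
  [0, 0, -5, -12, 0, 0, 0],
  [0, 0, -5, -12, 0, 0, 0],
  [0, 0, -3, -8, 0, 0, 0],
  [0, 0, -2, -8, 0, 0, 0],
])

```text
t: 7.1
ee_pos: [0.4402, -0.1033, 0.1645]
tool_rot: [0.503, 0.502, 0.495, -0.5]
force: [1.1, -0.3, 0.2]
grip_width: 0.003
```

Slow down, stop, then back off to the right and up.

apply_moves([
  [0, 0, 0, -4, 0, 0, 0],
  [0, 0, 0, -2, 0, 0, 0],
  [0, 0, 0, 0, 0, 0, 0],
  [0, 0, 0, 4, 0, 0, 0],
  [0, 0, 0, 12, 0, 0, 0],
  [0, 0, 0, 30, 0, 0, 0],
  [0, 0, 0, 30, 0, 0, 0],
  [0, -40, 0, 10, 0, 0, 0],
  [0, -40, 0, 0, 0, 0, 0],
  [0, -20, 0, 0, 0, 0, 0],
])

```text
t: 8.1
ee_pos: [0.4346, -0.1888, 0.2615]
tool_rot: [-0.498, -0.5, -0.5, 0.502]
force: [-0.3, 0.1, 0.0]
grip_width: 0.006
```

apply_moves([
  [0, 0, 0, 45, 0, 0, 0],
  [0, 0, 0, 45, 0, 0, 0],
  [0, 0, 0, 45, 0, 0, 0],
  [0, 0, 0, 20, 0, 0, 0],
  [0, 0, 0, 0, 0, 0, 0],
  [0, 0, 0, 0, 0, 0, 0],
])

```text
t: 8.7
ee_pos: [0.4337, -0.3581, 0.2675]
tool_rot: [-0.5, -0.502, -0.495, 0.503]
force: [0.1, 0.6, 0.7]
grip_width: 0.005
```

```bash
python3 - <<'E'
from h import *
c=cam('scene');d=cam('side')
s0=cv2.imread('pics/scene0.png')
a=c['pixels'][155:295,170:370]; b=d['pixels'][60:220,190:390]
r=lambda i:cv2.resize(i,None,fx=2,fy=2,interpolation=cv2.INTER_CUBIC)
A=cv2.resize(c['pixels'][150:280,180:310],None,fx=4,fy=4);o=np.zeros((560,800,3),np.uint8)
o[:280,:400]=r(a);o[:320,400:]=r(b);o[320:560,400:]=c['pixels'][140:260,290:490].repeat(2,0).repeat(2,1);o[280:560,:400]=d['pixels'][200:340,240:440].repeat(2,0).repeat(2,1)
cv2.imwrite('pics/end.png',o)
s=manip.get_state();print(s['t'],s['ee_pos'],s['force'])
for n,box in {'tin':(235,270,185,222),'bottle':(178,215,438,475),'white':(195,275,340,415)}.items():
    y0,y1,x0,x1=box;print(n,'mean abs diff',np.abs(c['pixels'][y0:y1,x0:x1].astype(int)-s0[y0:y1,x0:x1]).mean().round(2))
E
```

```text
8.8 [ 0.43395167 -0.35700819  0.26750794] [-0.28449863  1.26259809 -0.03081779]
tin mean abs diff 5.06
bottle mean abs diff 3.29
white mean abs diff 3.65
```

View pics/end.png

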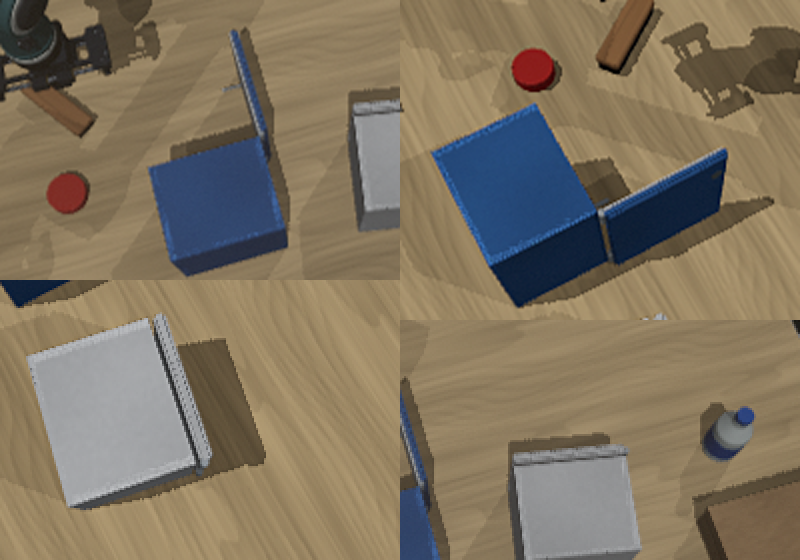

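The blue door stands out from the cupboard, with its top running from (287,170) to (302,222) in the scene view. The white door is shut, the bottle, tin and brush are where they were, and the gripper is clear. I'll measure the angle and check that the door is at rest before handing in.

```bash
python3 - <<'E'
from h import *
c=cam('scene');d=cam('side')
for cc,a,b in((c,(287,170),(301.5,222)),(d,(362*1.0+0-10.0+0,134.5),(291,165))):
    if cc is d: a=(726-400)/2+190,150/2+60; b=(608-400)/2+190,210/2+60
    p,w=onplane(cc,*a,.203),onplane(cc,*b,.203); v=p-w
    print(p.round(3),w.round(3),np.linalg.norm(v).round(3),'angle rad',np.arctan2(-v[0],-v[1]).round(3))
for _ in range(3): e=cam('scene')
print('motion in door area',np.abs(e['pixels'][160:230,270:310].astype(int)-c['pixels'][160:230,270:310]).mean())
E
```

```text
[ 0.395 -0.068  0.203] [ 0.589 -0.068  0.203] 0.194 angle rad 1.572
[ 0.39  -0.07   0.203] [ 0.572 -0.068  0.203] 0.182 angle rad 1.562
motion in door area 0.8446428571428571
```

```bash
python3 -c "
from bench import manip
manip.sign_off();print(manip.get_state()['t'])"
```

```text
the job is handed in; nothing more can be done
the job is handed in; nothing more can be done
```

The blue door is open to about 1.57 rad (square out from the cupboard), and the job is handed in. I pressed the door in at its free edge with the shut fingers until the catch tripped, then backed off and it sprang ajar. I then went round the free edge, pushed it open from the inside, and withdrew to the right and up. This took about 9 s of robot time.

**Last checks:**
- **Blue door:** the scene camera gives 1.572 rad and the side camera 1.562 rad. It looks at rest: the frame difference over about 0.15 s was 0.8 grey levels, which I took as image noise without comparing it against a still area.
- **Surroundings:** the white door looks shut, and the bottle, tin and brush look unmoved. I judged this by eye and small picture differences rather than by measuring their positions.
- **Gripper:** it is clear of everything, with the wrist force near zero.

**What did not go as planned:**
- **Height:** the tool drifted up about 15 mm on the approach, so the tips pressed a few millimetres above the dot (z about 0.162 m instead of 0.158 m).
- **Force:** the press reached about 19 N against the hard stop, well above the 3–5 N needed but within the limits.

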